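# Cull nozzle carriers and set the count dial

### The arm

A 6-joint arm with a two-finger parallel gripper is mounted at the origin on the work surface. World frame = base frame: x ahead of the robot, y to its left, z up, the work surface at z = 0. Lengths are in mm, angles in rad, forces in N, time in s.
With the tool pointing down it reaches from about 425 to 950 mm from the base axis. Payload 14.7 kg.
Tool frame: the origin (TCP) lies midway between the tips of the shut fingers; the grasp point (between the pads) lies 19 mm behind it; z points along the fingers, y is the direction in which the jaws open and shut (so a half turn about z gives the same grasp; the last joint's range is limited). The gripper opens to 85 mm and grips with 20 to 120 N. Pads are 22 mm wide; open, the fingers measure 114 mm over their backs; the gripper's body (76 mm by 85 mm) begins 54 mm behind the grasp point. The pads swing forward as they close: fully open they stand 13 mm farther back than shut.
Start: joints at [1.102, 0.48, 1.596, -0, 1.065, -0.047], TCP at [266.088, 593.034, 231.297] pointing down, gripper open.
Joint ranges: [-2.75, 2.75], [-0.82, 2.05], [0.23, 2.67], [-1.56, 4.7], [0.09, 2.69], [-2.92, 2.92]. Speed limits (rad/s): [1.89, 1.89, 2.39, 3.01, 3.01, 3.01].

### API

Orientations are given as a 3x3 rotation matrix whose columns are the frame's x, y, z axes.
In Python, from cell import bot gives the robot as it stands. Calls block until the motion is done:
- bot.move_to(position, orientation): joint-space move of the TCP to a pose.
- bot.line_to(position, frame=None, vel=150): straight line of the TCP; frame=None keeps the orientation; vel is the mean speed in mm/s.
- bot.set_joints(angles): joint-space move.
- bot.move_gripper(opening, squeeze=None): finger opening in mm; squeeze is the grip in N (None keeps the last); returns when the fingers have stopped.
- bot.dwell(seconds).
- bot.ik(position, orientation): joint angles nearest the present ones, or None.
- bot.state(): the state.
- bot.get_image(name): name is "scene" or "top"; returns (picture, depth): 480x640x3 uint8, blue, green, red; 480x640 float32, mm along the optical axis (not along the pixel's ray), 0 where there is no reading.
- bot.get_calibration(name): a dict with "camera_matrix" (3x3 intrinsics, pixels), "cam_to_world" (4x4, takes a point from camera to world coordinates). Camera axes: x right, y down, z forward; pixel columns grow to the right and rows downward; lengths in mm; the calibration is good to about 2 mm. A picture is of the moment at which its call begins. get_calibration takes no time and is no camera call.
A pose or a line that the arm cannot do raises bot.IKError and nothing moves.
- bot.job_done(): hands the job in, once; it reports no verdict.
Trained networks look in the newest picture that a camera, given by its name, has taken for a name from the list of things; names that differ only in an ending like _2 or _b are one class to them, and where a whole thing is asked for, a point or a joint stands for the part that bears it (a point fixed in the world has none). Each returns a list of dicts, best first, with "confidence" (0 to 1); they miss things now and then, are a little off and sometimes report something else, mostly with a low value. They report only what shows in the picture. A call takes as long as a camera call. They do not tell look-alikes from the thing itself.
- bot.look_for(name, camera): "uv" ([column, row] in pixels, amid what is visible of it).
- bot.trace(name, camera): "region" (480x640 bool, what is visible of it) and "uv" ([column, row] in pixels, amid what is visible of it).
- bot.spot_point(name, camera): "uv" ([column, row] in pixels: a listed point, or the origin of a listed thing).
The state is a dict: "t": time; "joints": joint angles; "joint_velocities": joint speeds; "effort": joint torques, N m; "tcp_pos": TCP position; "tcp_rot": TCP orientation; "contact_force": force on the tool from outside, world axes, zero at the start; "wrist_torque": the same for the moment, N m; "opening": finger opening in mm.
Only numpy, scipy, OpenCV 4.12 (cv2) and the standard library are available. Lean on these libraries where they do the work, as an engineer would, in place of code of your own. Each camera call takes 0.05 s, during which the arm holds its last target.

### The job

Sort the batch of aluminium nozzle carriers: lay every sound one (straight and full length) on the floor of the metal tray, not on top of another, and put every odd one (too short or bent) in the grey reject bin. Set the count dial, click by click, to the number of sound carriers in the tray, leave it resting in that notch, and leave the other things on the bench alone.

Things in the scene. Friction and masses are not known exactly. Their poses are not given: they have to be found in the camera images.
- tray: Open bright-metal tray, fixed, 290 x 160 mm outside (its long side along its x axis), wall 5 mm thick, 20 mm high; origin at the centre of its underside on the bench; its inner floor is 5 mm above the bench. It starts empty.
- bin: Grey plastic reject bin, fixed, open on top, 190 x 190 mm outside, walls 5 mm thick and 70 mm high; origin at the centre of its underside. On its +x side (own axes) a short steel chute plate rises from just above the far wall, leaning outward, to 145 mm; nothing is over the bin itself.
- dial_grip (a point): Middle of the count dial's black grip bar, on the vertical turning axis, 79 mm above the bench. Bar 74 mm long (point x), 16 wide (y), from 62 to 96 mm above the bench, on a disc of 84 mm diameter over a grey housing 150 mm square, 49 mm high. +x points to the end with a white line, the pointer. White scale of ten ticks: the widest bar is 0, then 1 to 9 clockwise from above (5 is longer).
- dial (a joint): Dial angle, rad: 0 at tick 0, growing clockwise seen from above, 0.628 (36 degrees) per tick: tick n is at n x 0.628. Stops just below 0 and just above 9. A sprung roller clicks at each tick: about 0.25 N m passes it on to the next, and when let go it snaps to the nearest tick. Starts in one of the ticks 6 to 9.
- p1_c (a point): Aluminium nozzle carrier, 90 to 180 g (may be absent): bar 24 mm wide (y), 22 thick (z), two round stubs (18 mm diameter, 10 high) on top near the ends. Point: mid-length (at the bend if bent), mid-thickness, 11 mm above the bench as it lies. x runs along the bar. Sound: straight, 100 mm long. Odd: 68 mm long, or bent in plan by 40 degrees at mid-length (two 50 mm arms, x parallel to the line of its ends).
- p1_a (a point): Centre of the end face of carrier p1 at its +x end (the other end mirrors it): 50 mm from the middle point on its x axis if sound, 34 mm if short, 47 mm along x and 17 mm along y if bent. The stub centres lie 13 mm in from the ends (16 mm if bent).
- p2_c (a point): Aluminium nozzle carrier, 90 to 180 g (may be absent): bar 24 mm wide (y), 22 thick (z), two round stubs (18 mm diameter, 10 high) on top near the ends. Point: mid-length (at the bend if bent), mid-thickness, 11 mm above the bench as it lies. x runs along the bar. Sound: straight, 100 mm long. Odd: 68 mm long, or bent in plan by 40 degrees at mid-length (two 50 mm arms, x parallel to the line of its ends).
- p2_a (a point): Centre of the end face of carrier p2 at its +x end (the other end mirrors it): 50 mm from the middle point on its x axis if sound, 34 mm if short, 47 mm along x and 17 mm along y if bent. The stub centres lie 13 mm in from the ends (16 mm if bent).
- p3_c (a point): Aluminium nozzle carrier, 90 to 180 g (may be absent): bar 24 mm wide (y), 22 thick (z), two round stubs (18 mm diameter, 10 high) on top near the ends. Point: mid-length (at the bend if bent), mid-thickness, 11 mm above the bench as it lies. x runs along the bar. Sound: straight, 100 mm long. Odd: 68 mm long, or bent in plan by 40 degrees at mid-length (two 50 mm arms, x parallel to the line of its ends).
- p3_a (a point): Centre of the end face of carrier p3 at its +x end (the other end mirrors it): 50 mm from the middle point on its x axis if sound, 34 mm if short, 47 mm along x and 17 mm along y if bent. The stub centres lie 13 mm in from the ends (16 mm if bent).
- p4_c (a point): Aluminium nozzle carrier, 90 to 180 g (may be absent): bar 24 mm wide (y), 22 thick (z), two round stubs (18 mm diameter, 10 high) on top near the ends. Point: mid-length (at the bend if bent), mid-thickness, 11 mm above the bench as it lies. x runs along the bar. Sound: straight, 100 mm long. Odd: 68 mm long, or bent in plan by 40 degrees at mid-length (two 50 mm arms, x parallel to the line of its ends).
- p4_a (a point): Centre of the end face of carrier p4 at its +x end (the other end mirrors it): 50 mm from the middle point on its x axis if sound, 34 mm if short, 47 mm along x and 17 mm along y if bent. The stub centres lie 13 mm in from the ends (16 mm if bent).
- p5_c (a point): Aluminium nozzle carrier, 90 to 180 g (may be absent): bar 24 mm wide (y), 22 thick (z), two round stubs (18 mm diameter, 10 high) on top near the ends. Point: mid-length (at the bend if bent), mid-thickness, 11 mm above the bench as it lies. x runs along the bar. Sound: straight, 100 mm long. Odd: 68 mm long, or bent in plan by 40 degrees at mid-length (two 50 mm arms, x parallel to the line of its ends).
- p5_a (a point): Centre of the end face of carrier p5 at its +x end (the other end mirrors it): 50 mm from the middle point on its x axis if sound, 34 mm if short, 47 mm along x and 17 mm along y if bent. The stub centres lie 13 mm in from the ends (16 mm if bent).
- p6_c (a point): Aluminium nozzle carrier, 90 to 180 g (may be absent): bar 24 mm wide (y), 22 thick (z), two round stubs (18 mm diameter, 10 high) on top near the ends. Point: mid-length (at the bend if bent), mid-thickness, 11 mm above the bench as it lies. x runs along the bar. Sound: straight, 100 mm long. Odd: 68 mm long, or bent in plan by 40 degrees at mid-length (two 50 mm arms, x parallel to the line of its ends).
- p6_a (a point): Centre of the end face of carrier p6 at its +x end (the other end mirrors it): 50 mm from the middle point on its x axis if sound, 34 mm if short, 47 mm along x and 17 mm along y if bent. The stub centres lie 13 mm in from the ends (16 mm if bent).
- p7_c (a point): Aluminium nozzle carrier, 90 to 180 g (may be absent): bar 24 mm wide (y), 22 thick (z), two round stubs (18 mm diameter, 10 high) on top near the ends. Point: mid-length (at the bend if bent), mid-thickness, 11 mm above the bench as it lies. x runs along the bar. Sound: straight, 100 mm long. Odd: 68 mm long, or bent in plan by 40 degrees at mid-length (two 50 mm arms, x parallel to the line of its ends).
- p7_a (a point): Centre of the end face of carrier p7 at its +x end (the other end mirrors it): 50 mm from the middle point on its x axis if sound, 34 mm if short, 47 mm along x and 17 mm along y if bent. The stub centres lie 13 mm in from the ends (16 mm if bent).
- nozzle: Yellow plastic spray nozzle, 68 mm tall, standing beyond the work; origin at the underside. To be left alone.
- filter_cup: Blue filter cup, 75 mm tall, standing beyond the work; origin at the underside. To be left alone.
- elbow: Brass elbow fitting, about 70 mm tall, standing beyond the work; origin at the underside. To be left alone.
Mind the look-alikes: they are no part of the job. What is shaped like the part that bears p6_c but blue, purple or turquoise is not meant.

How it is judged (in metres and radians):
At the end, for the whole second after the job is handed in: Sound carriers: centre within 135 x 70 mm of the tray centre, under 32 mm up. Odd carriers: centre within 85 mm each way of the bin centre, under 90 mm up. All at rest. Dial at rest within 0.2 rad of the tick numbered as the count of sound carriers present (x of p1_c in the frame of tray between -0.135 and 0.135 m and y of p1_c in the frame of tray between -0.07 and 0.07 m and z of each of p1_c, p3_c, p5_c, p7_c in the frame of tray below 0.032 m and linear speed of each of p1, p3, p5, p7, p2, p4, p6 below 0.03 m/s and x of p3_c in the frame of tray between -0.135 and 0.135 m and y of p3_c in the frame of tray between -0.07 and 0.07 m and x of p5_c in the frame of tray between -0.135 and 0.135 m and y of p5_c in the frame of tray between -0.07 and 0.07 m and x of p7_c in the frame of tray between -0.135 and 0.135 m and y of p7_c in the frame of tray between -0.07 and 0.07 m and x of p2_c in the frame of bin between -0.085 and 0.085 m and y of p2_c in the frame of bin between -0.085 and 0.085 m and z of each of p2_c, p4_c, p6_c in the frame of bin below 0.09 m and x of p4_c in the frame of bin between -0.085 and 0.085 m and y of p4_c in the frame of bin between -0.085 and 0.085 m and x of p6_c in the frame of bin between -0.085 and 0.085 m and y of p6_c in the frame of bin between -0.085 and 0.085 m and (height (world z) of p1_c above -9 m or value of joint dial below 2.08496 rad) and (height (world z) of p3_c above -9 m or value of joint dial below 2.08496 rad) and (height (world z) of p5_c above -9 m or value of joint dial below 2.08496 rad) and (height (world z) of p7_c above -9 m or value of joint dial below 2.08496 rad) and (height (world z) of any of p1_c, p3_c above -9 m or value of joint dial below 1.45664 rad) and (height (world z) of any of p1_c, p5_c above -9 m or value of joint dial below 1.45664 rad) and (height (world z) of any of p1_c, p7_c above -9 m or value of joint dial below 1.45664 rad) and (height (world z) of any of p3_c, p5_c above -9 m or value of joint dial below 1.45664 rad) and (height (world z) of any of p3_c, p7_c above -9 m or value of joint dial below 1.45664 rad) and (height (world z) of any of p5_c, p7_c above -9 m or value of joint dial below 1.45664 rad) and value of joint dial below 2.71327 rad and (value of joint dial above 2.31327 rad or (height (world z) of p1_c above 9 m and value of joint dial above 1.68496 rad) or (height (world z) of p3_c above 9 m and value of joint dial above 1.68496 rad) or (height (world z) of p5_c above 9 m and value of joint dial above 1.68496 rad) or (height (world z) of p7_c above 9 m and value of joint dial above 1.68496 rad) or (height (world z) of each of p1_c, p3_c above 9 m and value of joint dial above 1.05664 rad) or (height (world z) of each of p1_c, p5_c above 9 m and value of joint dial above 1.05664 rad) or (height (world z) of each of p1_c, p7_c above 9 m and value of joint dial above 1.05664 rad) or (height (world z) of each of p3_c, p5_c above 9 m and value of joint dial above 1.05664 rad) or (height (world z) of each of p3_c, p7_c above 9 m and value of joint dial above 1.05664 rad) or (height (world z) of each of p5_c, p7_c above 9 m and value of joint dial above 1.05664 rad)) and velocity of joint dial between -0.2 and 0.2 rad/s); the robot touches nothing.
It fails at once if the nozzle is moved by more than 30 mm (distance of nozzle from where it was at the start of the episode above 0.03 m).
It fails at once if the filter cup is moved by more than 30 mm (distance of filter_cup from where it was at the start of the episode above 0.03 m).
It fails at once if the elbow is moved by more than 30 mm (distance of elbow from where it was at the start of the episode above 0.03 m).
Of p1, p2, p3, p4, p5, p6, p7 only 5 to 7 are there at a start; the rules pass over those that are not, and their reading is None.
At some moment in a run one of p1, p2, p3, p4, p5, p6, p7 may be knocked a few centimetres aside while the robot is not near it.
Once in a run the grip may slacken for a moment while it holds something.
It also fails if it takes over 200 s, if anything falls off the work surface, if the arm or the gripper's body presses on something with over 40 N, if the wrist force passes 120 N, or if a joint passes its speed limit or range.

## Working session

There is one attempt and no reset: what is moved stays moved. The work goes in short steps, each a Python script; the robot and the scene stay as the last script left them, time stands still between calls to the robot, and variables do not carry over. Pictures are saved under pics/ and viewed, and the job is handed in when it is done.

```bash
ls; mkdir -p pics; python3 - <<'E'
from cell import bot
import cv2,numpy as np
s=bot.state();print(s)
for n in("scene","top"):
    im,d=bot.get_image(n);cv2.imwrite(f"pics/{n}0.png",im);c=bot.get_calibration(n);print(n,c, (d==0).mean())
E
```

```text
pics
{'t': 0.0, 'joints': array([ 1.10240461e+00,  4.80837075e-01,  1.59685025e+00, -2.16607961e-05,
        1.06512564e+00, -4.66450916e-02]), 'joint_velocities': array([-0.00041802, -0.00013447, -0.0004042 , -0.00033172,  0.0010846 ,
       -0.00043296]), 'effort': array([ 1.05865325e-03, -9.50608706e+01, -4.30169570e+01,  5.09223503e-05,
        1.26536153e-02, -1.31791666e-06]), 'tcp_pos': array([265.90941972, 592.671763  , 230.67780729]), 'tcp_rot': array([[-9.12379634e-01,  4.09344743e-01, -5.34004572e-04],
       [ 4.09345089e-01,  9.12378975e-01, -1.09743680e-03],
       [ 3.79845595e-05, -1.21987113e-03, -9.99999255e-01]]), 'contact_force': array([ 0.21469436, -0.39407253, -0.28883702]), 'wrist_torque': array([-0.0067733 ,  0.02489821, -0.02474742]), 'opening': 85.5735973638133}
scene {'camera_matrix': array([[580.95131691,   0.        , 310.07643051],
       [  0.        , 580.95131691, 239.30683033],
       [  0.        ,   0.        ,   1.        ]]), 'cam_to_world': array([[ 8.48284027e-01,  2.87350649e-01, -4.44796373e-01,
         1.07646514e+03],
       [ 5.29402216e-01, -4.79456783e-01,  6.99896055e-01,
        -8.68989835e+02],
       [-1.21450525e-02, -8.29186830e-01, -5.58839601e-01,
         7.71667501e+02],
       [ 0.00000000e+00,  0.00000000e+00,  0.00000000e+00,
         1.00000000e+00]])} 0.003984375
top {'camera_matrix': array([[455.81303421,   0.        , 324.46815848],
       [  0.        , 455.81303421, 238.97388333],
       [  0.        ,   0.        ,   1.        ]]), 'cam_to_world': array([[-2.84603940e-02, -9.81570009e-01,  1.88971755e-01,
         3.45531565e+02],
       [-9.99590084e-01,  2.85351486e-02, -2.32564692e-03,
        -2.14280502e+01],
       [-3.10955184e-03, -1.88960482e-01, -9.81979769e-01,
         1.13144141e+03],
       [ 0.00000000e+00,  0.00000000e+00,  0.00000000e+00,
         1.00000000e+00]])} 0.0038151041666666667
```

View pics/scene0.png

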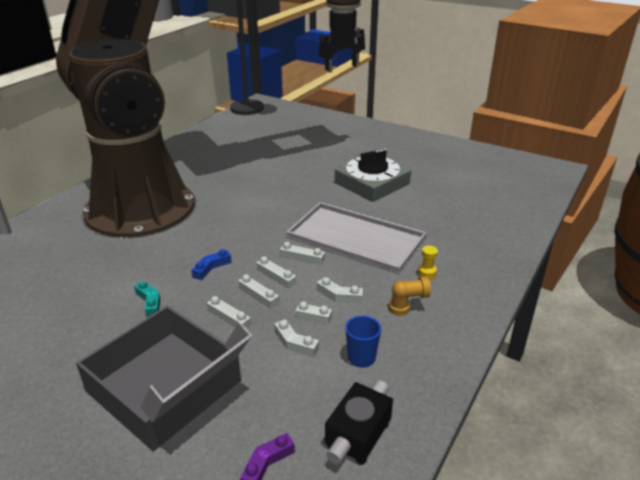

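View pics/top0.png

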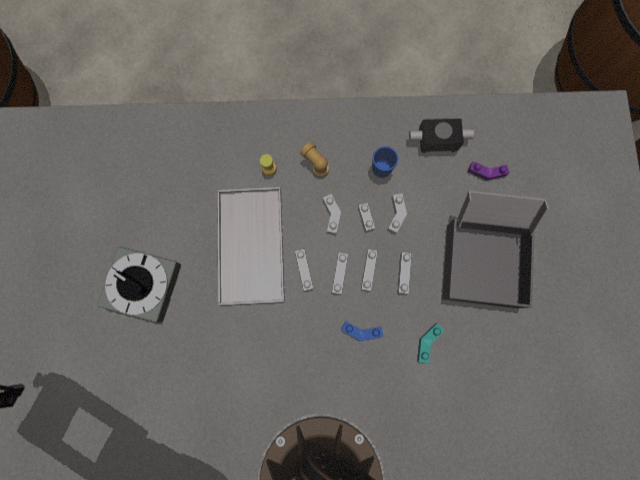

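The top view shows seven white carriers: four straight (rows ~270, columns 304–405), two bent (332,213 and 398,213) and one short (367,217). The tray is at (250,246), the bin at (490,262) with its chute at the top, and the dial at (136,283). Next I measure them.

```bash
cat > h.py <<'E'
from cell import bot
import cv2,numpy as np
def cal(n):
    c=bot.get_calibration(n);return c["camera_matrix"],c["cam_to_world"]
def onplane(n,uv,z):
    K,T=cal(n);uv=np.atleast_2d(uv).astype(float)
    r=np.c_[(uv[:,0]-K[0,2])/K[0,0],(uv[:,1]-K[1,2])/K[1,1],np.ones(len(uv))]@T[:3,:3].T
    o=T[:3,3];return o+r*((z-o[2])/r[:,2])[:,None]
def deproj(n,uv,d):
    K,T=cal(n);uv=np.atleast_2d(uv).astype(float)
    p=np.c_[(uv[:,0]-K[0,2])/K[0,0],(uv[:,1]-K[1,2])/K[1,1],np.ones(len(uv))]*np.reshape(d,(-1,1))
    return p@T[:3,:3].T+T[:3,3]
def proj(n,P):
    K,T=cal(n);q=(np.atleast_2d(P)-T[:3,3])@T[:3,:3];q=q@K.T;return q[:,:2]/q[:,2:]
def cloud(n,d):
    v,u=np.mgrid[:480,:640];return deproj(n,np.c_[u.ravel(),v.ravel()],d.ravel()).reshape(480,640,3)
def tri(uv1,uv2,n1="top",n2="scene"):
    a=[]
    for n,uv in((n1,uv1),(n2,uv2)):
        K,T=cal(n);r=T[:3,:3]@np.array([(uv[0]-K[0,2])/K[0,0],(uv[1]-K[1,2])/K[1,1],1]);a.append((T[:3,3],r/np.linalg.norm(r)))
    A=sum(np.eye(3)-np.outer(r,r) for o,r in a);b=sum((np.eye(3)-np.outer(r,r))@o for o,r in a)
    p=np.linalg.solve(A,b);gap=np.linalg.norm(np.cross(p-a[0][0],a[0][1]))*2;return p,gap
E
python3 - <<'E'
from h import *
im,d=bot.get_image("top");C=cloud("top",d)
b=bot.trace("p1_c","top")
for r in b:
    m=r["region"]; 
    if m.sum()<20: continue
    P=C[m];col=im[m].mean(0).astype(int)
    rect=cv2.minAreaRect(onplane("top",np.argwhere(m)[:,::-1],22)[:,:2].astype(np.float32))
    print("T %.2f"%r["confidence"],np.round(r["uv"]),m.sum(),col,"rect",np.round(rect[0]),np.round(rect[1]),round(rect[2]),"z med",np.round(np.percentile(P[:,2],[20,50,90]),1))
sp=bot.spot_point("p1_c","top")
im2,d2=bot.get_image("scene");C2=cloud("scene",d2)
sp2=bot.spot_point("p1_c","scene")
S=[(r["uv"],r["confidence"]) for r in sp2]
for r in sp:
    best=min(((tri(r["uv"],u)[1],)+(tri(r["uv"],u)[0],u) for u,_ in S),key=lambda t:t[0]+abs(t[1][2]-11))
    print("P %.2f"%r["confidence"],np.round(r["uv"]),np.round(best[1]),"gap %.1f"%best[0],"plane11",np.round(onplane("top",r["uv"],11)[0]))
for nm,z in(("tray",0),("bin",0),("dial_grip",79),("nozzle",0),("filter_cup",0),("elbow",0)):
    bot.get_image("top");a=bot.spot_point(nm,"top");bot.get_image("scene");c=bot.spot_point(nm,"scene")
    print(nm,len(a),len(c))
    if a: print("  top",a[0]["confidence"],onplane("top",a[0]["uv"],z).round())
    if c: print("  scene",c[0]["confidence"],onplane("scene",c[0]["uv"],z).round())
    if a and c: print("  tri",[np.round(x) for x in tri(a[0]["uv"],c[0]["uv"])])
for n,dd,CC in(("top",d,C),("scene",d2,C2)):
    print(n,"bench z sample",np.median(CC[300:340,180:230,2]) if n=="top" else np.median(CC[230:260,60:75,2]))
print(bot.state()["t"])
E
```

```text
T 0.58 [340. 273.] 404 [150 150 150] rect [475. -59.] [ 24. 101.] 79 z med [20.4 22.8 31.8]
T 0.21 [366. 217.] 237 [145 145 145] rect [ 613. -130.] [68. 23.] 15 z med [20.9 23.2 32. ]
P 0.94 [340. 272.] [472. -62.  17.] gap 10.9 plane11 [477. -59.  11.]
P 0.82 [345. 252.] [526. -76.  10.] gap 5.3 plane11 [528. -75.  11.]
tray 1 1
  top 0.79 [[552. 166.   0.]]
  scene 0.72 [[552. 173.   0.]]
  tri [array([553., 167.,   3.]), np.float64(4.0)]
bin 0 0
dial_grip 1 2
  top 0.85 [[452. 427.  79.]]
  scene 0.97 [[454. 446.  79.]]
  tri [array([456., 428.,  85.]), np.float64(11.0)]
nozzle 1 1
  top 0.65 [[751. 117.   0.]]
  scene 0.59 [[759. 105.   0.]]
  tri [array([755., 119., -11.]), np.float64(0.0)]
filter_cup 2 1
  top 0.63 [[674. -29.   0.]]
  scene 0.86 [[ 740. -177.    0.]]
  tri [array([ 696.,  -42., -133.]), np.float64(40.0)]
elbow 1 1
  top 0.79 [[744. -19.   0.]]
  scene 0.95 [[752. -24.  -0.]]
  tri [array([748., -18.,  -7.]), np.float64(4.0)]
top bench z sample 0.5356584671696965
scene bench z sample -2.0601370644180292
1.55
```

```bash
python3 - <<'E'
import cv2
im=cv2.imread("pics/top0.png");cv2.imwrite("pics/dialcrop.png",cv2.resize(im[230:340,80:200],None,fx=5,fy=5,interpolation=cv2.INTER_CUBIC))
cv2.imwrite("pics/partcrop.png",cv2.resize(im[180:310,280:430],None,fx=4,fy=4,interpolation=cv2.INTER_CUBIC))
E
```

```text
(no output)
```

View pics/dialcrop.png

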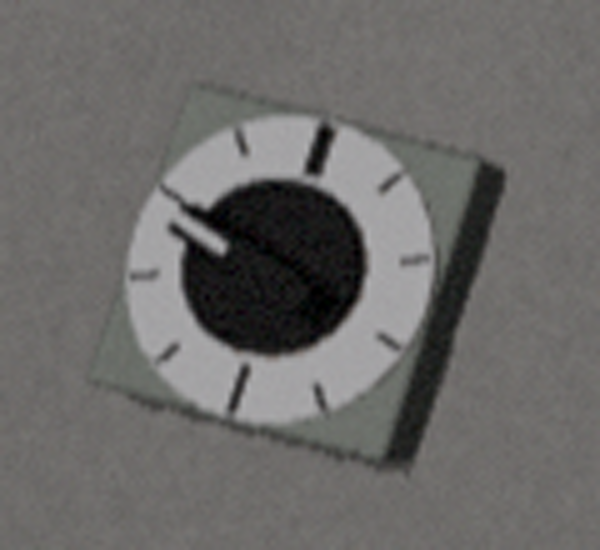

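View pics/partcrop.png

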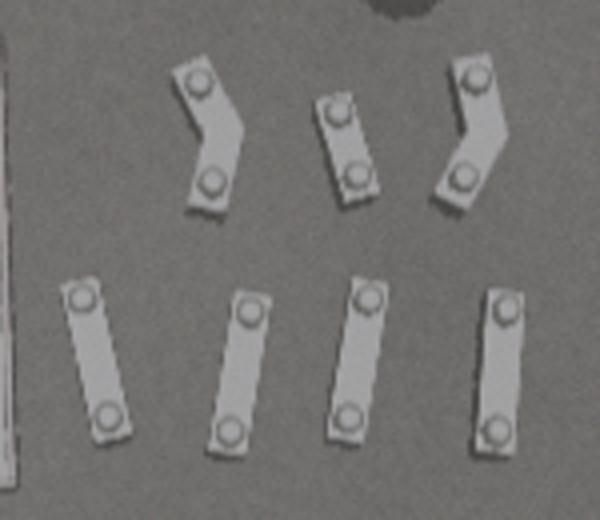

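The dial crop shows the white pointer at tick 8, where 0 is the wide bar at the top and 5 the longer one at the bottom. The part crop confirms 4 straight, 2 bent and 1 short. The networks find only some of the carriers, so I'll segment the rest by depth and compare the two views.

```bash
cat >> h.py <<'E'
def parts(n="top",region=None,im=None,d=None):
    if im is None: im,d=bot.get_image(n)
    C=cloud(n,d);hsv=cv2.cvtColor(im,cv2.COLOR_BGR2HSV)
    m=(C[...,2]>12)&(C[...,2]<45)&(d>0)&(hsv[...,1]<40)&(C[...,0]>350)&(C[...,0]<700)&(C[...,1]<75)&(C[...,1]>-240)
    m&=hsv[...,2]>95
    k,L,st,ce=cv2.connectedComponentsWithStats(m.astype(np.uint8))
    out=[]
    for i in range(1,k):
        if st[i,4]<100: continue
        P=C[L==i];zt=np.median(P[:,2])
        Q=P[:,:2].astype(np.float32)
        rc=cv2.minAreaRect(Q);b=cv2.boxPoints(rc)
        e=[b[1]-b[0],b[2]-b[1]];l=e[0] if np.linalg.norm(e[0])>np.linalg.norm(e[1]) else e[1]
        ang=np.arctan2(l[1],l[0])%np.pi
        out.append(dict(c=np.array(rc[0]),ang=ang,size=sorted(rc[1]),z=zt,n=st[i,4],uv=ce[i],Q=Q))
    return sorted(out,key=lambda o:-o["c"][1])
E
python3 - <<'E'
from h import *
for n in("top","scene"):
    print(n)
    for o in parts(n): print(o["c"].round(1),"ang",round(o["ang"],3),np.round(o["size"],1),"z",round(float(o["z"]),1),o["n"])
im,d=bot.get_image("top");C=cloud("top",d)
# tray rim / bin rim / dial bits
def blob(mask,label):
    k,L,st,ce=cv2.connectedComponentsWithStats(mask.astype(np.uint8));i=1+np.argmax(st[1:,4])
    Q=C[L==i][:,:2].astype(np.float32);rc=cv2.minAreaRect(Q);print(label,rc,"z",np.percentile(C[L==i][:,2],[10,50,90]).round(1),"bbox",st[i])
    return L==i
hsv=cv2.cvtColor(im,cv2.COLOR_BGR2HSV)
X,Y,Z=C[...,0],C[...,1],C[...,2]
v,u=np.mgrid[:480,:640]
blob((u>200)&(u<292)&(v>170)&(v<320)&(Z>3)&(Z<30),"tray")
blob((u>205)&(u<292)&(v>170)&(v<320)&(Z>13)&(Z<30),"trayrim")
blob((u>430)&(v>210)&(v<320)&(Z>55)&(Z<80),"binrim")
blob((u>430)&(v>170)&(v<320)&(Z>80)&(Z<160),"chute")
blob((u>90)&(u<200)&(v>230)&(v<340)&(Z>40)&(Z<58),"dialhousing")
b=blob((u>90)&(u<200)&(v>230)&(v<340)&(Z>80),"gripbar")
print("bin floor",np.median(C[255:290,460:510,2]))
for nm in("nozzle","elbow","filter_cup"):
    r=bot.trace(nm,"top")
    if r:
        P=C[r[0]["region"]];print(nm,r[0]["uv"],P.min(0).round(),P.max(0).round())
E
```

```text
top
[486.4  29.1] ang 0.194 [ 24. 100.] z 23.0 402
[624.7 -46.1] ang 0.092 [ 38.4 100.5] z 22.9 389
[475.5 -58.6] ang 2.941 [ 23.7 100.1] z 22.7 403
[ 615.2 -130.4] ang 0.231 [24.2 68. ] z 23.2 261
[ 480.8 -131.2] ang 2.933 [24.1 99.7] z 23.0 397
[ 622.1 -211. ] ang 2.931 [ 39.7 101. ] z 22.9 391
[ 471.7 -218.5] ang 3.01 [ 24.9 100.2] z 22.9 400
scene
[485.9  27.1] ang 0.22 [ 34.2 102.3] z 19.3 408
[624.8 -47.8] ang 0.108 [ 45.2 102.3] z 19.8 492
[475.9 -61.9] ang 2.939 [ 29.2 103.5] z 19.9 420
[ 615.6 -133.7] ang 0.232 [27.3 67. ] z 20.1 395
[ 481.5 -134.2] ang 2.933 [ 27.5 104.1] z 19.9 462
[ 621.9 -213.8] ang 2.973 [ 41.4 100.2] z 20.0 614
[ 471.8 -221.8] ang 3.009 [ 28.3 103.2] z 20.4 511
tray ((553.3445434570312, 162.24826049804688), (311.6961364746094, 173.35171508789062), 2.076056480407715) z [ 3.8  6.2 17.2] bbox [ 215  185   72  125 6643]
trayrim ((553.2291870117188, 162.13037109375), (290.5385437011719, 160.53921508789062), 1.1892796754837036) z [15.6 19.6 22.8] bbox [217 187  67 118 814]
binrim ((490.25677490234375, -416.63232421875), (192.66690063476562, 201.00694274902344), 81.87178039550781) z [59.7 69.2 75.1] bbox [ 447  213   87   94 1441]
chute ((592.5945434570312, -431.25921630859375), (175.13134765625, 71.6737060546875), 81.7093276977539) z [ 87.8 115.7 141.2] bbox [ 459  190   89   45 2092]
dialhousing ((460.9349365234375, 426.60601806640625), (151.23931884765625, 150.00694274902344), 73.61320495605469) z [44.  48.5 52. ] bbox [  98  246   79   76 2882]
gripbar ((399.8197021484375, 222.37734985351562), (498.2510070800781, 36.04184341430664), 73.30935668945312) z [89.1 96.  98.7] bbox [113 270  32  23 273]
bin floor 4.978242782443203
nozzle [135.9, 282.9] [346. -21.  45.] [ 502.  481. 1131.]
elbow [316.3, 156.8] [346. -39.  -4.] [ 827.   33. 1131.]
filter_cup [384.6, 159.3] [ 346. -221.   -1.] [ 807.  -21. 1131.]
```

```bash
cat >> h.py <<'E'
OFF=np.array([0,-1.3])   # mean of the two views' difference
TRAY=np.array([553.3,162.2]);TA=np.radians(1.2)
BIN=np.array([486.5,-416.2]);BA=np.radians(-8.1)
def R2(a): return np.array([[np.cos(a),-np.sin(a)],[np.sin(a),np.cos(a)]])
def fr(a):
    x=np.array([np.cos(a),np.sin(a),0]);z=np.array([0,0,-1.]);return np.c_[x,np.cross(z,x),z]
def wrap(a): return (a+np.pi)%(2*np.pi)-np.pi
def choose(xy,a,z=90):
    best=None;j=bot.state()["joints"]
    for k in(0,np.pi):
        q=bot.ik([*xy,z],fr(a+k))
        if q is None: continue
        c=np.abs(np.array(q)-j).max()+ (5 if abs(q[5])>2.7 else 0)
        if best is None or c<best[0]: best=(c,wrap(a+k))
    return best[1]
def classify(o):
    L,W=o["size"][1],o["size"][0]
    return "short" if L<85 else("bent" if W>31 else"sound")
def posed(o):
    """part pose centre, angle (of +x) and grasp in part frame (offset, rel. angle)"""
    k=classify(o);c=o["c"].astype(float);a=o["ang"]
    if k!="bent": return k,c,a,np.zeros(2),0.
    p=(o["Q"]-c)@R2(a);mid=p[np.abs(p[:,0])<10,1].mean()
    if mid>0: a=wrap(a+np.pi)          # ends now at +y, apex at -y
    y=np.array([-np.sin(a),np.cos(a)]);c=c-7.75*y
    # arms at (+-47,17); take the one nearer the robot
    s=1 if np.cos(a)<0 else -1
    return k,c,a,np.array([s*25*np.cos(np.radians(20)),25*np.sin(np.radians(20))]),s*np.radians(20)
def pick(o,lift=70,zg=3):
    k,c,a,off,ra=posed(o);g=c+R2(a)@off+OFF;ga=choose(g,a+ra)
    bot.move_gripper(48);bot.move_to([*g,70],fr(ga));bot.line_to([*g,zg],vel=120)
    bot.move_gripper(8,60);op=bot.state()["opening"]
    bot.line_to([*g,lift],vel=150);s=bot.state()
    print(k,"at",c.round(),"a %.2f"%a,"grasp",g.round(),"opening %.1f -> %.1f"%(op,s["opening"]),"F",s["contact_force"].round(1))
    return k,off,ra,s["opening"]
def tgt(off,ra,ct,at):
    g=ct+R2(at)@off+OFF;return g,at+ra
def show(name,n="top"):
    im,d=bot.get_image(n);cv2.imwrite(f"pics/{name}.png",im)
def seen(region=None):
    ps=parts("top")
    for o in ps: print("  ",classify(o),o["c"].round(),np.round(o["size"]),"z",round(float(o["z"]),1))
    return ps
def placetray(off,ra,slot):
    ct=TRAY+R2(TA)@np.array([slot,0]);g,a=tgt(off,ra,ct,TA+np.pi/2);a=choose(g,a)
    bot.move_to([*g,70],fr(a));o1=bot.state()["opening"]
    if o1<20: print("LOST",o1);return False
    bot.line_to([*g,9.5],vel=120);bot.move_gripper(38);s=bot.state();bot.line_to([*g,80],vel=200)
    print("placed",g.round(),"hold %.1f"%o1,"t %.1f"%s["t"]);return True
E
python3 - <<'E'
from h import *
ps=seen()
k,off,ra,op=pick(ps[0])
if op>20: placetray(off,ra,-96)
show("a1");show("a1s","scene")
E
```

```text
sound [486.  29.] [ 24. 100.] z 23.1
   bent [625. -46.] [ 38. 101.] z 22.8
   sound [475. -59.] [ 24. 100.] z 22.9
   short [ 616. -130.] [24. 69.] z 23.2
   sound [ 481. -131.] [ 24. 100.] z 23.1
   bent [ 622. -211.] [ 40. 101.] z 22.8
   sound [ 472. -218.] [ 24. 100.] z 22.8
sound at [486.  29.] a 0.19 grasp [486.  28.] opening 22.7 -> 22.6 F [ 0.   0.6 -1.2]
placed [457. 159.] hold 22.4 t 8.3
```

View pics/a1s.png

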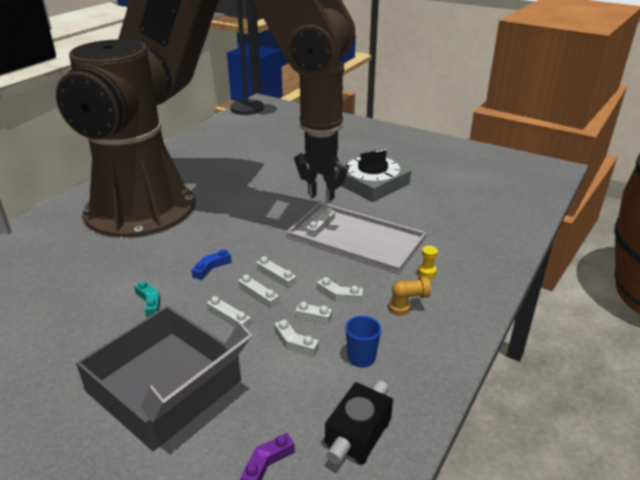

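View pics/a1.png

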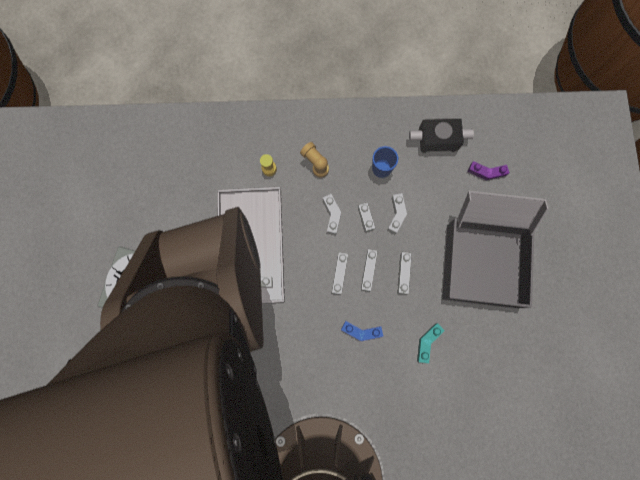

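The scene view shows the first carrier lying in the near end of the tray (320,220), and the top view shows the other six undisturbed. Next are the remaining sound ones.

```bash
python3 - <<'E'
from h import *
for slot in(-32,32,96):
    ps=seen();so=[o for o in ps if classify(o)=="sound" and abs(o["z"]-22.9)<2]
    k,off,ra,op=pick(so[0])
    if op<20: print("miss");break
    if not placetray(off,ra,slot): break
print(bot.state()["joints"].round(2))
bot.move_to([480,-100,150],fr(choose([480,-100],0,150)))
seen();show("b1");show("b1s","scene");print(bot.state()["t"])
E
```

```text
bent [625. -46.] [39. 99.] z 22.8
   sound [475. -59.] [ 24. 100.] z 22.9
   short [ 615. -131.] [25. 69.] z 23.6
   sound [ 481. -131.] [ 24. 100.] z 22.6
   bent [ 622. -211.] [ 39. 101.] z 22.9
   sound [ 472. -218.] [ 25. 100.] z 22.3
sound at [475. -59.] a 2.94 grasp [475. -60.] opening 22.9 -> 22.8 F [-1.1 -0.6 -0.9]
placed [521. 160.] hold 23.1 t 14.4
   bent [626. -46.] [38. 99.] z 23.0
   short [ 615. -131.] [24. 68.] z 22.9
   sound [ 481. -131.] [ 24. 101.] z 22.7
   bent [ 623. -211.] [ 39. 100.] z 22.7
   sound [ 472. -218.] [ 25. 100.] z 22.6
sound at [ 481. -131.] a 2.93 grasp [ 481. -132.] opening 22.6 -> 23.0 F [-0.5  0.2 -2.2]
placed [585. 162.] hold 22.6 t 20.2
   bent [625. -46.] [ 38. 100.] z 22.8
   short [ 616. -130.] [25. 69.] z 23.1
   bent [ 622. -211.] [ 40. 101.] z 22.9
   sound [ 472. -218.] [ 25. 100.] z 22.5
sound at [ 472. -218.] a 3.00 grasp [ 472. -219.] opening 22.3 -> 22.5 F [-0.2 -0.4 -1.5]
placed [649. 163.] hold 22.7 t 26.6
[0.2  0.67 1.67 0.   0.8  0.18]
28.4833
```

View pics/b1.png

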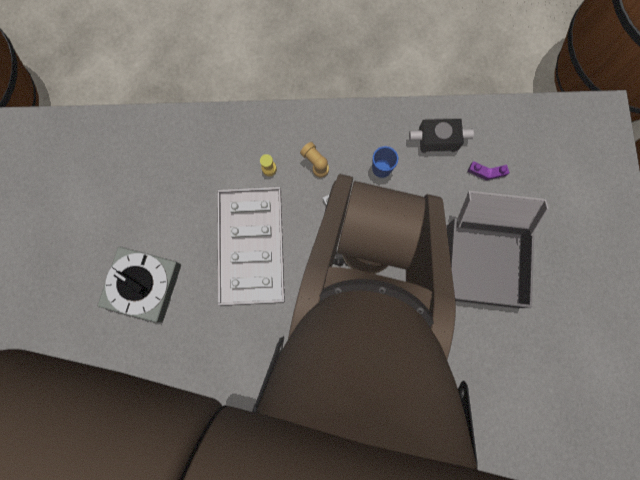

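View pics/b1s.png

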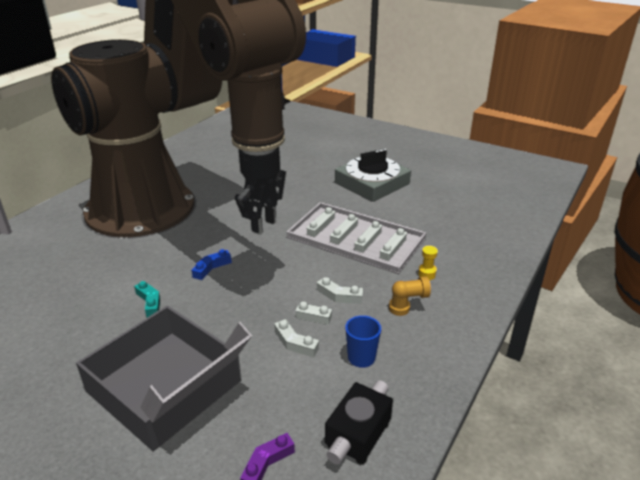

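All four sound carriers lie separately on the tray floor (rows 206–283 in the top view). Now the odd ones go to the bin.

```bash
cat >> h.py <<'E'
def placebin(off,ra,y):
    at=BA+(np.pi if off[0]>1 else 0)
    ct=BIN+R2(BA)@np.array([-12,y]);g,a=tgt(off,ra,ct,at)
    w=np.array([470,-270]);a=choose(g,a,115)
    bot.move_to([*w,115],fr(a));bot.line_to([*g,115],vel=200);o1=bot.state()["opening"]
    if o1<20: print("LOST",o1);return False
    bot.line_to([*g,48],vel=120);bot.move_gripper(38);s=bot.state();bot.line_to([*g,120],vel=200)
    bot.line_to([*w,120],vel=250)
    print("binned",g.round(),"hold %.1f"%o1,"t %.1f"%s["t"]);return True
def look():
    bot.move_to([470,230,150],fr(choose([470,230],np.pi/2,150)));return seen()
E
python3 - <<'E'
from h import *
ps=look()
k,off,ra,op=pick(ps[-1],lift=115)
if op>20: placebin(off,ra,-45)
look();show("c1");show("c1s","scene")
E
```

```text
bent [625. -46.] [ 39. 100.] z 22.8
   short [ 615. -131.] [25. 68.] z 23.2
   bent [ 623. -211.] [ 39. 101.] z 22.7
bent at [ 621. -219.] a -0.21 grasp [ 600. -207.] opening 22.5 -> 22.8 F [ 0.3 -0.5 -1.3]
binned [ 446. -449.] hold 22.4 t 36.4
   bent [625. -46.] [38. 99.] z 22.7
   short [ 615. -130.] [24. 68.] z 23.4
```

View pics/c1.png

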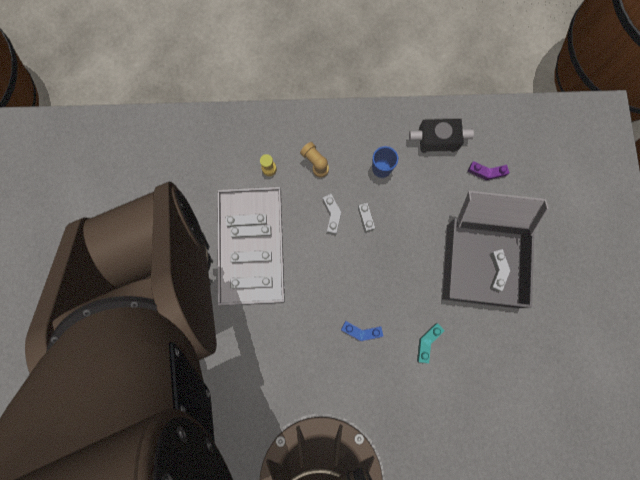

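The first bent one is in the bin (500,270). The knock has hit the far carrier in the tray, which moved to (246,219) next to its neighbour. I'll check its height after the other two.

```bash
python3 - <<'E'
from h import *
for y,kk in((2,"short"),(45,"bent")):
    ps=[o for o in look() if classify(o)==kk]
    k,off,ra,op=pick(ps[-1],lift=115)
    if op<20: print("miss");break
    if not placebin(off,ra,y): break
look();im,d=bot.get_image("top");cv2.imwrite("pics/d1.png",im);C=cloud("top",d)
cv2.imwrite("pics/d1c.png",cv2.resize(im[180:310,205:295],None,fx=4,fy=4))
for u in(230,239,247,254,262): print(u,[int(x) for x in C[200:245:2,u,2]])
im,d=bot.get_image("scene");cv2.imwrite("pics/d1s.png",cv2.resize(im[190:420,60:460],None,fx=2,fy=2))
print(bot.state()["t"])
E
```

```text
bent [625. -46.] [ 38. 100.] z 23.0
   short [ 615. -131.] [25. 69.] z 23.2
short at [ 615. -131.] a 0.24 grasp [ 615. -132.] opening 22.4 -> 22.7 F [-0.8  0.1 -1.9]
binned [ 475. -414.] hold 22.6 t 46.4
   bent [626. -46.] [38. 99.] z 22.9
bent at [626. -54.] a 0.09 grasp [602. -49.] opening 22.6 -> 23.0 F [ 0.2  0.4 -0.9]
binned [ 459. -359.] hold 22.8 t 55.5
230 [5, 6, 5, 7, 3, 4, 2, 9, 37, 37, 39, 34, 28, 13, 25, 26, 25, 22, 6, 7, 4, 2, 4]
239 [3, 7, 4, 5, 1, 6, 5, 3, 25, 25, 26, 30, 23, 25, 28, 28, 30, 26, 13, 1, 3, 4, 4]
247 [6, 4, 4, 1, 7, 6, 6, 25, 26, 29, 21, 27, 15, 28, 26, 25, 27, 27, 12, 6, 9, 6, 2]
254 [6, 5, 7, 6, 3, 5, 2, 26, 27, 25, 23, 27, 14, 30, 25, 27, 25, 29, 2, 5, 1, 4, 4]
262 [5, 6, 7, 8, 2, 6, 3, 26, 39, 37, 32, 26, 10, 27, 37, 35, 34, 23, 3, 6, 7, 5, 3]
58.5333
```

View pics/d1.png

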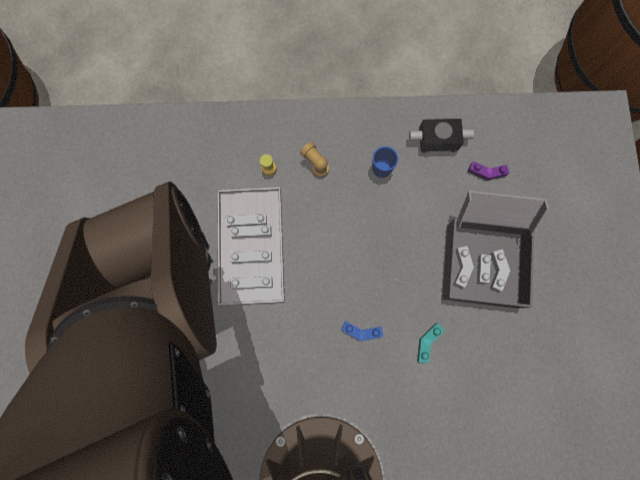

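View pics/d1s.png

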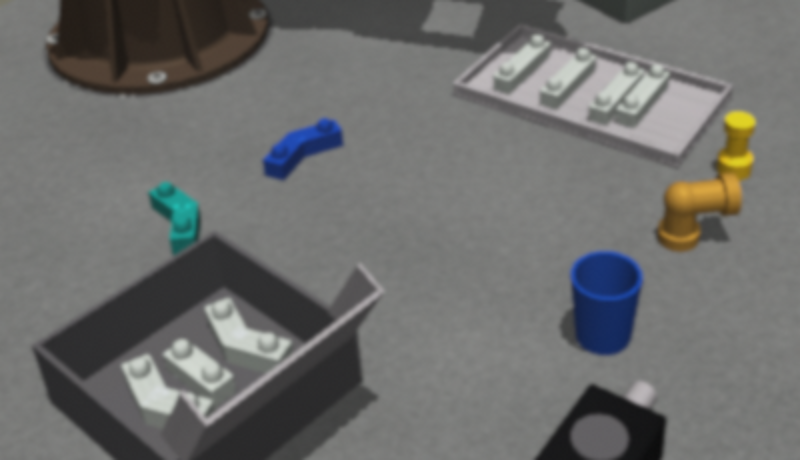

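All three odd carriers are flat in the bin. The tray carriers' tops are at about 27 mm, so all four are on the floor, including the knocked one. Now I measure the dial.

```bash
python3 - <<'E'
from h import *
bot.move_to([560,0,200],fr(choose([560,0],np.pi/2,200)))
v,u=np.mgrid[:480,:640]
W=((u>90)&(u<200)&(v>230)&(v<340),(u>330)&(u<415)&(v>135)&(v<200))
for n,w in zip(("top","scene"),W):
    acc=[]
    for i in range(3):
        im,d=bot.get_image(n);C=cloud(n,d);Z=C[...,2]
        acc.append(Z)
        m=w&(d>0)&(Z>82)&(Z<105);k,L,st,ce=cv2.connectedComponentsWithStats(m.astype(np.uint8));i=1+np.argmax(st[1:,4])
        P=C[L==i];rc=cv2.minAreaRect(P[:,:2].astype(np.float32));ev=np.linalg.eigh(np.cov(P[:,:2].T))[1][:,1]
        print(n,"bar",np.round(rc[0],1),np.round(rc[1],1),"pca",np.degrees(np.arctan2(ev[1],ev[0])).round(1),P.mean(0).round(1),st[i,4])
    m=w&(Z>40)&(Z<60);rc=cv2.minAreaRect(C[m][:,:2].astype(np.float32));print("housing",rc)
    # white scale ring & pointer
    ring=w&(d>0)&(im.min(2)>130)&(Z>40)&(Z<75);e=cv2.minEnclosingCircle(C[ring][:,:2].astype(np.float32));print("ring",e,np.median(Z[ring]))
    g=bot.spot_point("dial_grip",n);print(onplane(n,g[0]["uv"],79).round(1) if g else None)
    if n=="top":cv2.imwrite("pics/e1.png",cv2.resize(im[230:340,80:200],None,fx=5,fy=5,interpolation=cv2.INTER_CUBIC))
    else:cv2.imwrite("pics/e1s.png",cv2.resize(im[120:210,320:430],None,fx=5,fy=5,interpolation=cv2.INTER_CUBIC))
# pointer predicted from tick positions: 0 tick at crop (320,150), 5 tick (238,388)
a=onplane("top",[[80+320/5,230+150/5],[80+238/5,230+388/5]],50);print(a.round(1),"dir0",np.degrees(np.arctan2(*(a[0]-a[1])[[1,0]])))
E
```

```text
top bar [461.7 427.6] [77.6 16.7] pca 55.3 [460.5 424.8  95.1] 271
top bar [461.5 427.5] [76.5 16.5] pca 55.5 [460.5 424.9  95.5] 265
top bar [461.5 427.8] [76.1 16.8] pca 55.3 [460.6 425.   95.1] 269
housing ((461.1252136230469, 427.0691223144531), (151.235107421875, 150.0322265625), 73.27993774414062)
ring ((461.4532775878906, 428.44879150390625), 101.53646087646484) 48.799201054804826
[[457.6 430.7  79. ]]
scene bar [461.  422.8] [74.2 26.1] pca 53.8 [462.1 420.4  89.9] 156
scene bar [459.5 423.6] [77.7 28.1] pca 55.0 [462.5 420.8  90. ] 156
scene bar [462.3 423.3] [75.8 21.4] pca 56.4 [462.  420.1  90. ] 154
housing ((464.6449279785156, 422.58026123046875), (153.5489044189453, 151.99325561523438), 71.7335433959961)
ring ((465.23272705078125, 425.347412109375), 76.39408874511719) 46.02398531053717
[[455.5 444.2  79. ]]
[[514.9 410.   50. ]
 [402.8 443.4  50. ]] dir0 -16.573947309548497
```

View pics/e1.png

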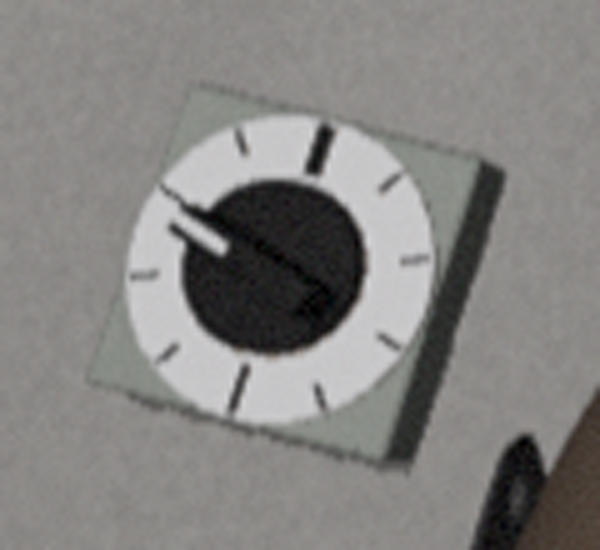

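View pics/e1s.png

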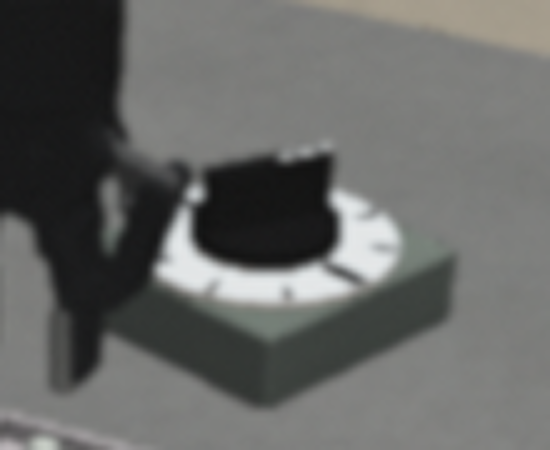

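The pointer direction, 55.4°, matches tick 8 (0 lies at −16.6°). Tick 4 is a 144° counter-clockwise turn from there.

```bash
python3 - <<'E'
from h import *
g=np.array([461.3,425.9]);z=69
a0=np.radians(55.4)
best=None
for k in(0,np.pi,-np.pi):
    q0=bot.ik([*g,z],fr(a0+k))
    if q0 is None: continue
    j1=q0[0]
    # predicted end joint 6 through ik at each step
    qs=[bot.ik([*g,z],fr(a0+k+np.radians(18*i))) for i in range(9)]
    print(k,[None if q is None else round(float(q[5]),2) for q in qs])
E
```

```text
0 [1.3, 0.99, 0.67, 0.36, 0.04, -0.27, -0.58, -0.9, -1.21]
3.141592653589793 [-1.84, -2.15, -2.47, -2.78, None, 2.87, 2.56, 2.24, 1.93]
-3.141592653589793 [-1.84, -2.15, -2.47, -2.78, None, 2.87, 2.56, 2.24, 1.93]
```

```bash
python3 - <<'E'
from h import *
g=np.array([461.3,425.9]);z=69;a0=np.radians(55.4)
bot.move_gripper(50)
bot.move_to([*g,160],fr(a0));bot.line_to([*g,z],vel=100)
bot.move_gripper(5,50);s=bot.state();print("op",s["opening"],s["contact_force"].round(1),s["wrist_torque"].round(2))
for i in range(1,9):
    bot.move_to([*g,z],fr(a0+np.radians(18*i)))
    if i%2==0: bot.dwell(0.3)
    s=bot.state();print(18*i,"op %.1f"%s["opening"],s["contact_force"].round(1),s["wrist_torque"].round(2))
bot.move_gripper(50);bot.dwell(0.3);bot.line_to([*g,160],vel=120)
bot.move_to([560,0,200],fr(choose([560,0],np.pi/2,200)))
im,d=bot.get_image("top");cv2.imwrite("pics/f1.png",im)
cv2.imwrite("pics/f1c.png",cv2.resize(im[230:340,80:200],None,fx=5,fy=5,interpolation=cv2.INTER_CUBIC))
C=cloud("top",d);v,u=np.mgrid[:480,:640];Z=C[...,2]
m=(u>90)&(u<200)&(v>230)&(v<340)&(d>0)&(Z>82)&(Z<105);P=C[m];ev=np.linalg.eigh(np.cov(P[:,:2].T))[1][:,1]
print("bar angle",np.degrees(np.arctan2(ev[1],ev[0])).round(1),"t",bot.state()["t"])
im,_=bot.get_image("scene");cv2.imwrite("pics/f1s.png",im)
E
```

```text
op 15.459137533175623 [-10.4   6.9   9.4] [ 0.95  1.51 -0.02]
18 op 15.1 [-11.1   6.9   8.8] [1.15 1.55 0.05]
36 op 15.0 [-10.3   6.7   9.2] [1.2  1.68 0.06]
54 op 14.9 [-11.5   7.3   9.8] [1.3  1.74 0.05]
72 op 15.3 [-11.9   7.5   9.2] [1.37 1.82 0.05]
90 op 15.5 [-13.1   7.5  10.4] [1.37 1.92 0.04]
108 op 15.4 [-12.5   6.9  10.8] [1.42 2.01 0.05]
126 op 14.8 [-13.5   6.6  11. ] [1.3  2.1  0.01]
144 op 15.3 [-13.7   5.7  11.1] [1.26 2.15 0.1 ]
bar angle -160.4 t 71.0417
```

View pics/f1c.png

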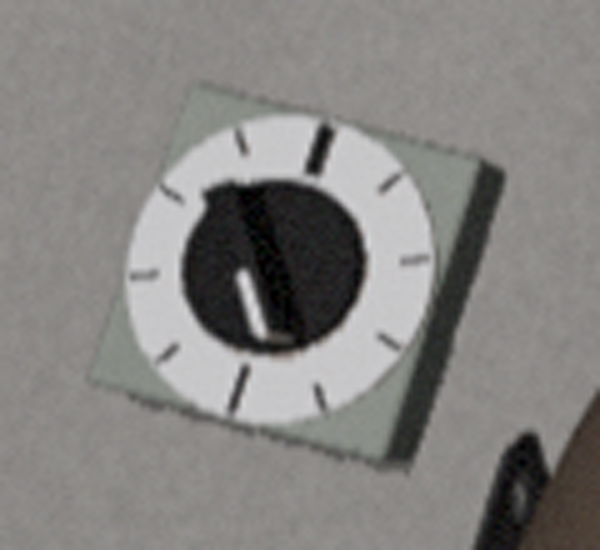

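View pics/f1.png

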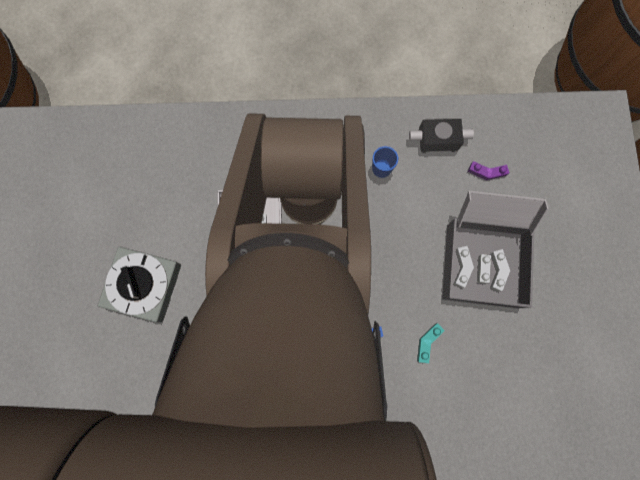

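View pics/f1s.png

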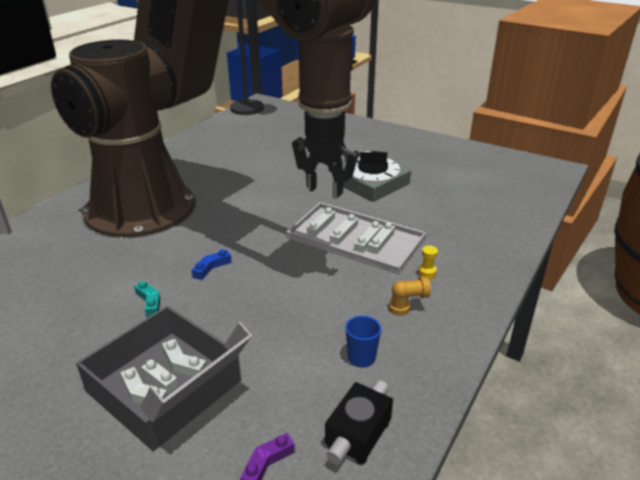

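The bar reads −160.4° with its white line at the lower end, so it is in tick 4 (expected −160.6°). The scene view shows four carriers in the tray and three in the bin, and the bystanders are in place.

```bash
python3 - <<'E'
from h import *
print(bot.state()["contact_force"].round(1));bot.job_done();print(bot.state()["t"])
E
```

```text
[-0.1 -0.5  0.5]
the job is handed in; nothing more can be done
the job is handed in; nothing more can be done
```

I sorted all seven carriers, set the dial to 4 and handed the job in at about 71 s of the 200 s allowed; no verdict is reported.

- **Carriers:** four were sound and now lie on the tray floor. The two bent ones and the short one lie flat in the reject bin.
- **Knock:** the far tray carrier was pushed toward its neighbour during the run. The depth image showed its top at about 27 mm, the height expected on the tray floor, so I left it there.
- **Dial:** it went from tick 8 to tick 4, one click at a time. After release the bar read −160.4° against −160.6° expected for tick 4.
- **Other things:** the last pictures showed the nozzle, filter cup and elbow standing where they were, judged by eye. The arm was clear of everything.
- **Disagreements:** the two cameras differed by 2–4 mm in y, so I used about half of that as an offset. The networks missed the bin and most of the carriers, and placed the filter cup inconsistently, so I measured carriers, tray, bin and dial from the depth images instead.

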